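# Find the pilot hole of a coin-drawer front under a marking punch and drive the punch

## Task

A washing machine's coin-drawer front lies in the channel of the bench marking press, with the spring-loaded punch tip riding on its face. Push the front along the channel by its handle, bringing the handle nearer to the punch, until you feel the tip drop into the pilot hole in its lock plate; let go, then push the punch's round head fully down, and let it spring back so that the tip still sits in the pilot hole. Leave the front flat in the channel and do not disturb the other things on the table.

Things in the scene. Friction and masses are not known exactly. Their poses are not given: they have to be found in the camera images.
- press: Grey bench press, fixed. Origin on the table under the channel's middle; x along the channel (the pushing direction), y to the column, z up. Base 300 mm long, y from -60 to +110 mm, 20 mm high; its top is the channel floor. Two guide rails, 12 mm high above it, leave a channel 75 mm wide. Punch axis at x = 40, y = 0 mm.
- press_head (a point): Centre of the top face of the press's overhanging head, above the punch axis, 115 mm above the table. The head is 40 mm wide along the channel, 30 mm thick, from y = -24 to 103 mm of the press, carried by a column 40 x 36 mm at y = 85 mm.
- punch (a joint): Punch travel downwards, m, 0 to 0.0205 (hard stop, fully home). Spring 0.7 N/mm, free balance at 0.011. At 0.005 the tip rides on the front's face with about 4 N and solid metal stops it. At 0.011 it is sunk 6 mm in the pilot hole and blocks further sliding. From there home takes about 7 N; released, it returns to 0.011. It can go home only in the hole.
- punch_tip (a point): The lower end of the punch: a steel pin of 8 mm diameter with a small chamfer, moving with the punch; 43 mm above the table at joint 0.
- punch_head (a point): Centre of the top of the punch's round black head, 40 mm in diameter, 20 mm thick; 158 mm above the table at joint 0; moves down with the punch. Push it down from above.
- front: Aluminium coin-drawer front, loose, 200 x 72 x 18 mm, 0.4 to 0.75 kg, lying in the channel. Origin: centre of its underside; x its length (as the press's x), z up. Pull handle near its -x end. At the start the tip rides on it at x = 65 to 90 mm; it must be slid 20 to 75 mm along the press's +x, which takes about 3 to 9 N.
- face (a point): Point on the centre line of the front's upper face, x = 30, y = 0, z = 18 mm of the front. A steel lock plate, 52 mm wide, clamped, 0.4 mm lower, is let in here. Its pilot hole (13 mm, right through, scribed cross lines around it) lies on the centre line within 15 mm of this point either way along x: it differs from piece to piece. The dark disc at x = -45 mm is only a lock.
- handle (a point): Centre of the handle's grip bar, at x = -88, y = 0, z = 50 mm of the front: bar 12 mm thick in x, 64 mm long in y, 14 mm high (43 to 57 mm above the front's underside, 25 mm clear above its face), on two posts at y = +-27 mm. Pinch the bar from above across its 12 mm.
- detergent: Bystander: white bottle, 72 mm in diameter, 200 mm high. Origin under its centre.
- can: Bystander: bare drink can, 66 mm in diameter, 120 mm high, on the table just beyond the press. Origin under its centre.
- cup: Bystander: grey plastic cup, rim 80 mm in diameter, 85 mm high, near the far end of the channel. Origin under its centre.
- screwdriver: Bystander: black screwdriver lying on the table near the press, on the robot's side.
- wrench: Bystander: steel wrench lying on the table.
- carton: Bystander: cardboard carton 70 x 110 x 50 mm. Origin under its centre.
- jar: Bystander: glass jar, 64 mm in diameter, 80 mm high. Origin under its centre.
Things that resemble listed ones, but are neither listed nor needed, are in the scene too. What is shaped like the front but orange or red is not meant.

How it is judged:
By the outcome, as a careful person would: the job done as asked, in the order asked, and still so for the second after the job is handed in, with the robot touching nothing.
It also fails if it takes over 45 s, if anything falls off the work surface, if the arm or the gripper's body presses on something with over 40 N, if the wrist force passes 120 N, or if a joint passes its speed limit or range.

## Robot

A 6-joint arm with a two-finger parallel gripper is mounted at the origin on the work surface. World frame = base frame: x ahead of the robot, y to its left, z up, the work surface at z = 0. Lengths are in m, angles in rad, forces in N, time in s.
With the tool pointing down it reaches from about 0.35 to 0.85 m from the base axis. Payload 8.1 kg.
Tool frame: the origin (TCP) lies between the finger pads; the fingertips stand 25 mm ahead of it and the grasp point (between the pads) lies 6 mm ahead of it; z points along the fingers, y is the line along which they close (so a half turn about z gives the same grasp; the last joint's range is limited). The gripper opens to 85 mm and grips with 20 to 120 N. Pads are 22 mm wide; open, the fingers measure 114 mm over their backs; the gripper's body (76 mm by 85 mm) begins 54 mm behind the grasp point. The pads swing forward as they close: fully open they stand 13 mm farther back than shut.
Start: joints at [-1.202, 0.13, 1.488, -0, 1.523, -0.085], TCP at [0.263, -0.539, 0.256] pointing down, gripper open.
Joint ranges: [-2.96, 2.96], [-0.89, 2.26], [0.02, 2.5], [-1.34, 4.48], [0, 2.73], [-2.66, 2.66]. Speed limits (rad/s): [2.39, 2.39, 2.79, 3.14, 3.14, 3.14].

## Interface

Orientations are given as [roll, pitch, yaw] about the fixed x, y, z axes, in that order (R = Rz(yaw) Ry(pitch) Rx(roll)).
In Python, from plant import * gives the robot as it stands. Calls block until the motion is done:
- goto(position, orientation): joint-space move of the TCP to a pose.
- movel(position, rot=None, rate=0.15): straight line of the TCP; rot=None keeps the orientation; rate is the mean speed in m/s.
- move_j(angles): joint-space move.
- gripper_to(opening): finger opening in m; the grip force is fixed at half the most; returns when the fingers have stopped.
- wait(seconds).
- inverse_kinematics(position, orientation): joint angles nearest the present ones, or None.
- get_obs(): the state.
- capture(name): name is "scene" or "top" or "wrist"; returns the picture (384x512x3 uint8, red, green, blue); there is no depth.
- calibration(name): a dict with "camera_matrix" (3x3 intrinsics, pixels), "extrinsics" (4x4, takes a point from world to camera coordinates); the wrist camera has in their place "T_tool_cam" (4x4, takes a point from camera to tool coordinates, whose origin is the TCP and whose axes are the flange's). Camera axes: x right, y up, looking along -z (the intrinsics and any distortion apply to the point x, -y, -z); pixel columns grow to the right and rows downward; lengths in m; the calibration is good to about 2 mm. The wrist camera is an equidistant fisheye: a pixel r from the principal point sees the ray r / f radians off the axis. A picture is of the moment at which its call begins: read the wrist's pose just before it. calibration takes no time and is no camera call.
A pose or a line that the arm cannot do raises IKError and nothing moves.
- close_job(): hands the job in; it is judged then, once.
The state is a dict: "clock": time; "joint_positions": joint angles; "qvel": joint speeds; "joint_torque": joint torques, N m; "tool_pos": TCP position; "tcp_rot": TCP orientation; "force": force on the tool from outside, world axes, zero at the start; "ft_torque": the same for the moment, N m; "finger_gap": finger opening in m; "finger_force": force on a finger pad.
Only numpy, scipy, OpenCV 4.12 (cv2) and the standard library are available. Lean on these libraries where they do the work, as an engineer would, in place of code of your own. Each camera call takes 0.05 s, during which the arm holds its last target. There are 200 camera calls.

## Working session

There is one attempt and no reset: what is moved stays moved. The work goes in short steps, each a Python script; the robot and the scene stay as the last script left them, time stands still between calls to the robot, and variables do not carry over. Pictures are saved under pics/ and viewed, at most 10 in all, crops included, and the job is handed in when it is done.

```bash
mkdir -p pics; ls
python3 - <<'E'
from plant import *
import cv2
for n in ("scene","top"):
    im=capture(n); cv2.imwrite(f"pics/{n}0.png",im[:,:,::-1])
    c=calibration(n); print(n,{k:(v.round(4).tolist() if hasattr(v,'round') else v) for k,v in c.items()})
c=calibration("wrist");print(c)
print(get_obs())
E
```

```text
pics
scene {'camera_matrix': [[419.0393, 0.0, 257.9981], [0.0, 419.0393, 190.2868], [0.0, 0.0, 1.0]], 'extrinsics': [[-0.14, 0.9901, 0.0126, 0.0734], [-0.8472, -0.1264, 0.5161, 0.3406], [0.5126, 0.0616, 0.8564, -1.6449], [0.0, 0.0, 0.0, 1.0]]}
top {'camera_matrix': [[477.3688, 0.0, 256.4995], [0.0, 477.3688, 194.0552], [0.0, 0.0, 1.0]], 'extrinsics': [[0.0105, -0.9999, 0.0095, 0.0], [0.9868, 0.0119, 0.1615, -0.5025], [-0.1616, 0.0077, 0.9868, -1.3783], [0.0, 0.0, 0.0, 1.0]]}
{'camera_matrix': array([[297.31863964,   0.        , 255.17060247],
       [  0.        , 297.31863964, 192.35978893],
       [  0.        ,   0.        ,   1.        ]]), 'T_tool_cam': array([[ 7.36044092e-04,  9.56472710e-01,  2.91820857e-01,
         7.46679454e-02],
       [ 9.99999729e-01, -7.05895238e-04, -2.08601817e-04,
        -3.19623519e-04],
       [ 6.47300850e-06,  2.91820932e-01, -9.56472971e-01,
        -1.17195137e-01],
       [ 0.00000000e+00,  0.00000000e+00,  0.00000000e+00,
         1.00000000e+00]])}
{'clock': 0.1, 'joint_positions': array([-1.20240318e+00,  1.31131005e-01,  1.48912903e+00, -2.20127248e-05,
        1.52303742e+00, -8.54323860e-02]), 'qvel': array([ 0.00042336, -0.00209903, -0.00292595,  0.00094109, -0.0003797 ,
       -0.00138029]), 'joint_torque': array([ 1.72286265e-03, -5.70949459e+01, -5.01942766e+01, -1.09102605e-04,
        8.02908442e-03, -6.28535918e-05]), 'tool_pos': array([ 0.26287728, -0.53884615,  0.25534492]), 'tcp_rot': array([-3.13989219e+00, -1.23562511e-04,  4.53826495e-01]), 'force': array([-0.75824111, -1.00925437, -1.3053697 ]), 'ft_torque': array([ 0.01183193, -0.01088328,  0.00475007]), 'finger_force': 0.0, 'finger_gap': 0.08555548134602783}
```

View pics/scene0.png

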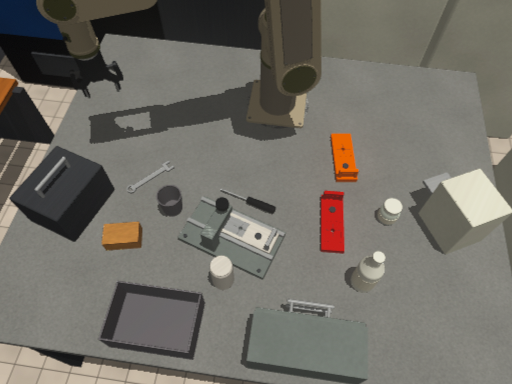

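View pics/top0.png

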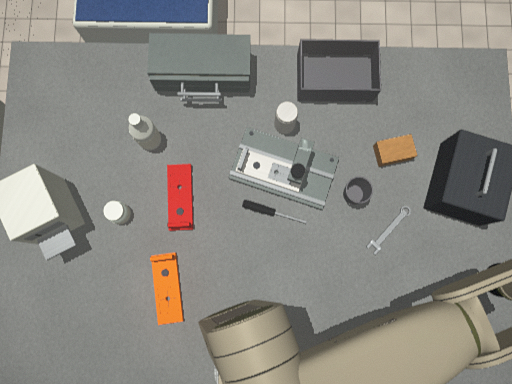

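The scene view shows the press at about (232,235) with the silver front, handle, and black punch head at (222,205). In the top view the press is at (285,170), the handle at its left end (240,158), and the punch head at (297,171).
Lookalikes in the top view: the red piece at (180,197) and the orange piece at (167,288), both excluded by colour. The silver front in the press, at (262,168), is the one I want.

```bash
cat > h.py <<'E'
from plant import *
import numpy as np, cv2
from scipy.spatial.transform import Rotation as R
def ray(n,u,v,obs=None):
    c=calibration(n);K=c["camera_matrix"]
    a=np.array([(u-K[0,2])/K[0,0],(v-K[1,2])/K[1,1]])
    if n=="wrist":
        r=np.hypot(*a); d=np.array([*(a/max(r,1e-9)*np.sin(r)),np.cos(r)])*[1,-1,-1]
        T=c["T_tool_cam"]; Rw=R.from_euler("xyz",obs["tcp_rot"]).as_matrix()
        return Rw@T[:3,3]+obs["tool_pos"], Rw@T[:3,:3]@d
    E=c["extrinsics"]; d=np.array([a[0],-a[1],-1.])
    return -E[:3,:3].T@E[:3,3], E[:3,:3].T@d
def onz(n,u,v,z,obs=None):
    o,d=ray(n,u,v,obs); return o+d*(z-o[2])/d[2]
def proj(n,p,obs=None):
    c=calibration(n);K=c["camera_matrix"]
    if n=="wrist":
        T=c["T_tool_cam"]; Rw=R.from_euler("xyz",obs["tcp_rot"]).as_matrix()
        q=T[:3,:3].T@(Rw.T@(np.array(p)-obs["tool_pos"])-T[:3,3])*[1,-1,-1]
        th=np.arctan2(np.hypot(q[0],q[1]),q[2]); s=th/np.hypot(q[0],q[1])
        return np.array([K[0,0]*q[0]*s+K[0,2],K[1,1]*q[1]*s+K[1,2]])
    E=c["extrinsics"]; q=(E[:3,:3]@p+E[:3,3])*[1,-1,-1]
    return np.array([K[0,0]*q[0]/q[2]+K[0,2],K[1,1]*q[1]/q[2]+K[1,2]])
E
python3 - <<'E'
import cv2
a=cv2.imread("pics/top0.png")[115:225,220:350]; b=cv2.imread("pics/scene0.png")[185:290,165:295]
a=cv2.resize(a,None,fx=5,fy=5,interpolation=cv2.INTER_CUBIC)
cv2.imwrite("pics/topc.png",a)
E
```

```text
(no output)
```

View pics/topc.png

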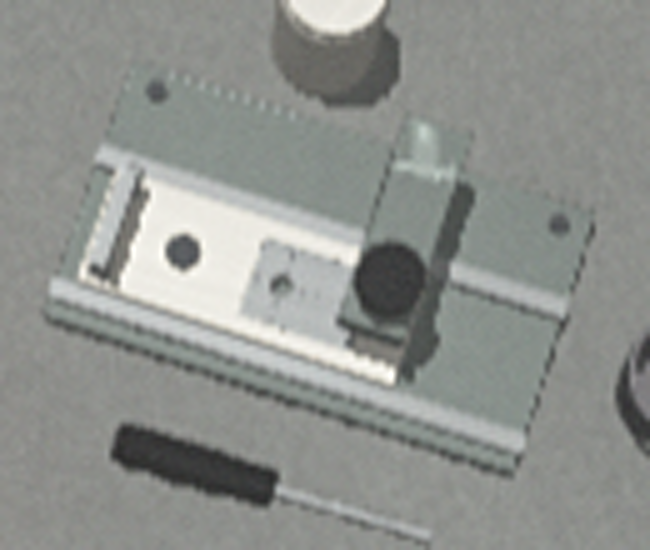

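The crop confirms the choice: a silver front with bar handle at crop (117,220), lock at (183,251), pilot hole at (282,283), and black punch head at (390,280). Base corners are at (130,72), (595,212), (515,470) and (45,305).

Run:
```python
from h import *
f=lambda u,v,z:onz("top",(u+.5)/5-.5+220,(v+.5)/5-.5+115,z)
P={k:f(*a) for k,a in dict(c1=(130,72,.02),c2=(595,212,.02),bot=(515,475,0),bot2=(45,318,0),head=(390,280,.153),bar=(117,220,.077),barA=(130,168,.077),barB=(98,275,.077),lock=(183,251,.038),hole=(282,283,.0376),can=(333,10,.12)).items()}
for k,v in P.items(): print(k,v.round(4))
d=(P['c2']-P['c1'])[:2]; yaw=np.arctan2(d[1],d[0]); print("len",np.linalg.norm(d),"yaw",yaw)
d=(P['hole']-P['lock'])[:2]; print("lock-hole",np.linalg.norm(d),np.arctan2(d[1],d[0]))
d=(P['bot']-P['bot2'])[:2]; print("bot",np.linalg.norm(d),np.arctan2(d[1],d[0]))
X=np.array([np.cos(yaw),np.sin(yaw)]);Y=np.array([-X[1],X[0]])
o1=(P['c1']+P['c2'])[:2]/2-Y*.11; o2=P['head'][:2]-.04*X; o3=(P['bot']+P['bot2'])[:2]/2+Y*.06
print("origin est",o1,o2,o3)
for k,v in P.items(): w=v[:2]-o1; print(k,(w@X).round(4),(w@Y).round(4))
```

```text
c1 [0.7089 0.0413 0.02  ]
c2 [ 0.6239 -0.2445  0.02  ]
bot [ 0.4636 -0.1965  0.    ]
bot2 [0.5575 0.0917 0.    ]
head [ 0.5511 -0.1061  0.153 ]
bar [0.6014 0.0467 0.077 ]
barA [0.6328 0.0395 0.077 ]
barB [0.5683 0.0573 0.077 ]
lock [0.5921 0.0076 0.038 ]
hole [ 0.5733 -0.0521  0.0376]
can [ 0.7168 -0.0769  0.12  ]
len 0.29823674154878416 yaw -1.8597750818421261
lock-hole 0.06259908275756867 -1.8763938952898114
bot 0.30314759598397767 -1.8857803152975712
origin est [ 0.56091747 -0.07024824] [ 0.56245215 -0.06776556] [ 0.56807154 -0.06950578]
c1 -0.1491 0.11
c2 0.1491 0.11
bot 0.1488 -0.0573
bot2 -0.1543 -0.0494
head 0.0372 0.0008
bar -0.1236 0.0054
barA -0.1257 0.0377
barB -0.1243 -0.0293
lock -0.0835 0.0077
hole -0.0209 0.0067
can -0.0381 0.1513
```

Lengths check: base 298 mm (300 expected), lock to hole 63 mm (60–90 possible), handle to lock 43 mm (as given). So the yaw is about -1.876 and the slide about 60 mm. Next I move above the handle and look with the wrist camera.

Run:
```python
from h import *
yw=-1.876+np.pi/2
goto([0.38,-0.30,0.36],[np.pi,0,yw]); print(get_obs()["clock"])
goto([0.60,0.046,0.20],[np.pi,0,yw]); wait(.2)
o=get_obs(); im=capture("wrist"); cv2.imwrite("pics/w1.png",im[:,:,::-1])
np.save("w1.npy",np.r_[o["tool_pos"],o["tcp_rot"]]); print(o["clock"],o["tool_pos"],o["tcp_rot"],o["force"],o["joint_positions"])
print(proj("wrist",[0.6014,0.0467,0.077],o))
```

```text
1.2
3.0167 [0.60026553 0.04496807 0.20067504] [-3.14138343e+00 -1.03056886e-03 -3.06643626e-01] [ 0.11646222 -0.35998534  0.26960514] [-1.03290594e-02  1.65802430e-01  1.55138218e+00 -1.01921309e-04
  1.42336130e+00  1.86712571e+00]
[253.26277904 192.87161695]
```

View pics/w1.png

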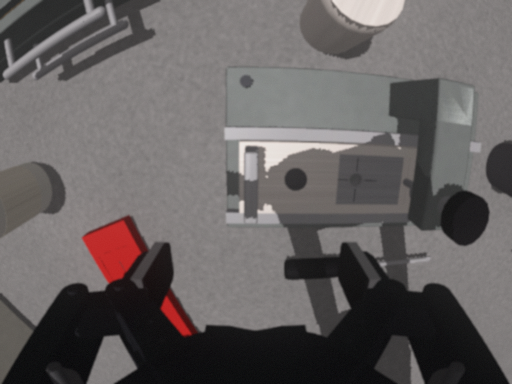

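The wrist view shows the bar from (251,150) to (251,216), lock (296,179), hole with cross lines (356,180), punch head (465,218) and can (360,10), with the fingers clear.

Run:
```python
from h import *
s=np.load("w1.npy"); o=dict(tool_pos=s[:3],tcp_rot=s[3:])
g=cv2.imread("pics/w1.png").astype(int); gr=g.mean(2)
print(gr[165,232:275].round().astype(int).tolist()); print(gr[140:230,250].round().astype(int).tolist())
for k,a in dict(barA=(251,148,.077),barB=(251,217,.077),lock=(296,179.5,.038),hole=(356,180,.0376),head=(466,218,.153),c1=(227,67,.02)).items():
    p=onz("wrist",*a[:2],a[2],o); print(k,p.round(4))
```

```text
[134, 132, 134, 130, 132, 137, 161, 197, 223, 228, 224, 204, 172, 170, 184, 192, 191, 189, 182, 179, 176, 176, 174, 170, 154, 128, 111, 113, 113, 116, 115, 132, 179, 215, 225, 227, 227, 223, 219, 211, 203, 188, 169]
[145, 177, 215, 228, 221, 184, 124, 91, 80, 79, 82, 97, 128, 158, 178, 184, 186, 185, 186, 185, 185, 184, 184, 183, 183, 182, 183, 181, 180, 182, 180, 180, 179, 178, 178, 178, 179, 177, 174, 165, 144, 111, 90, 86, 89, 87, 87, 88, 86, 88, 87, 88, 86, 86, 86, 86, 86, 86, 86, 85, 85, 85, 83, 85, 85, 85, 85, 84, 85, 86, 84, 84, 85, 84, 84, 85, 95, 124, 154, 167, 167, 165, 158, 143, 127, 121, 118, 124, 130, 135]
barA [0.6385 0.0369 0.077 ]
barB [0.581  0.0552 0.077 ]
lock [0.5906 0.0066 0.038 ]
hole [ 0.5717 -0.0526  0.0376]
head [ 0.5587 -0.1022  0.153 ]
c1 [0.716  0.0379 0.02  ]
```

Wrist and top estimates agree within 2 mm: bar centre about (0.604, 0.047), 51–60 mm to push. Now I grasp.

Run:
```python
from h import *
yw=-1.878+np.pi/2
movel([.604,.0472,.12],R.from_euler("z",0).as_euler("xyz")*0+[np.pi,0,yw],rate=.15)
movel([.604,.0472,.076],rate=.1); wait(.1)
o=get_obs();print(o["clock"],o["tool_pos"],o["force"])
gripper_to(0.0); wait(.2)
o=get_obs();print(o["clock"],o["tool_pos"],o["force"],o["finger_gap"],o["finger_force"])
```

```text
4.4417 [0.60472542 0.04717    0.07698603] [ 0.89267986 -0.27169732 -0.58248793]
5.3083 [0.60408942 0.04736561 0.07620043] [-0.15925039  1.85978282  3.67334165] 0.011116105765248085 59.142592549324036
```

The gap is 11 mm with 59 N grip, so the bar is held. Next I push, watching the force along the channel.

Run:
```python
from h import *
X=np.array([np.cos(-1.878),np.sin(-1.878),0]); p0=np.array([.604,.0472,.076])
b=get_obs()["force"]@X
s=0;log=[]
while s<.080:
    s+= .005 if s<.039 else .001
    movel(p0+X*s,rate=.04 if s<.041 else .02)
    o=get_obs(); f=-(o["force"]@X); log.append((round(s*1e3),round(f,1),round(o["force"][2],1),round((o["tool_pos"]-p0)@X*1e3,1)))
    if f>18: break
print(b,o["clock"]); print(log)
np.save("s.npy",s)
im=capture("scene"); cv2.imwrite("pics/s2.png",im[:,:,::-1])
```

```text
-1.724556732773605 13.5083
[(5, np.float64(5.7), np.float64(1.8), np.float64(4.1)), (10, np.float64(5.4), np.float64(1.5), np.float64(9.0)), (15, np.float64(5.9), np.float64(1.5), np.float64(14.0)), (20, np.float64(6.4), np.float64(0.8), np.float64(18.9)), (25, np.float64(5.9), np.float64(2.3), np.float64(23.9)), (30, np.float64(7.0), np.float64(1.1), np.float64(28.9)), (35, np.float64(6.0), np.float64(2.5), np.float64(33.9)), (40, np.float64(6.8), np.float64(2.5), np.float64(38.9)), (41, np.float64(8.0), np.float64(1.6), np.float64(39.5)), (42, np.float64(8.5), np.float64(2.1), np.float64(40.4)), (43, np.float64(9.2), np.float64(1.2), np.float64(41.4)), (44, np.float64(8.2), np.float64(1.4), np.float64(42.3)), (45, np.float64(9.4), np.float64(1.5), np.float64(43.4)), (46, np.float64(9.0), np.float64(1.4), np.float64(44.3)), (47, np.float64(8.1), np.float64(1.4), np.float64(45.3)), (48, np.float64(9.4), np.float64(1.6), np.float64(46.3)), (49, np.float64(8.5), np.float64(2.3), np.float64(47.3)), (50, np.float64(9.5), np.float64(1.4), np.float64(48.3)), (51, np.float64(9.5), np.float64(1.6), np.float64(49.3)), (52, np.float64(9.4), np.float64(2.1), np.float64(50.3)), (53, np.float64(8.5), np.float64(2.2), np.float64(51.3)), (54, np.float64(8.6), np.float64(2.1), np.float64(52.4)), (55, np.float64(5.5), np.float64(2.3), np.float64(54.0)), (56, np.float64(4.5), np.float64(2.5), np.float64(55.2)), (57, np.float64(4.7), np.float64(2.5), np.float64(56.2)), (58, np.float64(5.6), np.float64(2.2), np.float64(57.3)), (59, np.float64(5.2), np.float64(2.1), np.float64(58.3)), (60, np.float64(4.5), np.float64(2.9), np.float64(59.3)), (61, np.float64(7.6), np.float64(1.5), np.float64(59.8)), (62, np.float64(11.6), np.float64(0.9), np.float64(60.0)), (63, np.float64(15.5), np.float64(-0.2), np.float64(60.2)), (64, np.float64(18.8), np.float64(0.7), np.float64(60.3))]
```

The force fell at 54.5 mm and the block came at 60 mm. That 5 mm of play equals the hole's clearance, so the tip is in. I centre it, release, and check.

Run:
```python
from h import *
X=np.array([np.cos(-1.878),np.sin(-1.878),0]); p0=np.array([.604,.0472,.076])
movel(p0+X*.0565,rate=.02); wait(.1); o=get_obs(); print((o["tool_pos"]-p0)@X, o["force"])
gripper_to(.05); 
q=get_obs()["tool_pos"]; movel(p0+X*.0565+[0,0,.05],rate=.1); movel(p0+X*.03+[0,0,.15],rate=.2)
gripper_to(0.0)
wait(.1); o=get_obs(); im=capture("wrist"); cv2.imwrite("pics/w2.png",im[:,:,::-1])
np.save("w2.npy",np.r_[o["tool_pos"],o["tcp_rot"]]); print(o["clock"],o["tool_pos"])
a=cv2.imread("pics/s2.png")[170:300,150:310]; cv2.imwrite("pics/both.png",np.vstack([cv2.resize(capture("scene")[170:290,165:295,::-1],(520,480))[:240],np.zeros((1,520,3),np.uint8),cv2.resize(im[:,:,::-1],(520,340))]))
```

```text
0.05759621004295252 [-2.21097797 -3.06984127  4.75484218]
16.5917 [0.5949638  0.01862265 0.22602343]
```

View pics/w2.png

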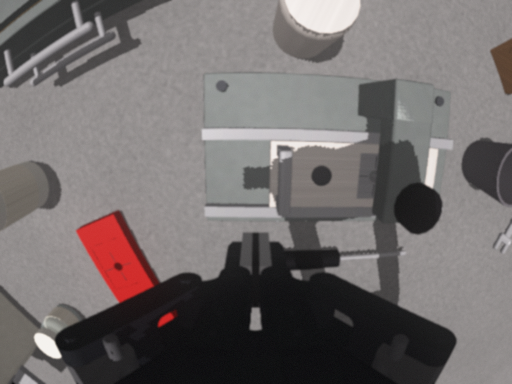

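The front lies flat, with the handle at (284,180) and the lock at (321,175). The hole is under the press head, the punch head is at (418,208), and nothing is disturbed. Next I locate the punch axis and push down in force-checked steps.

Run:
```python
from h import *
s=np.load("w2.npy"); o=dict(tool_pos=s[:3],tcp_rot=s[3:])
h=onz("wrist",419,208,.147,o); l=onz("wrist",321,175.5,.038,o)
X=np.array([np.cos(-1.878),np.sin(-1.878),0])
print("head",h,"axis via lock", l+X*.0623, "expect lock-hole 62; head-lock along X",(h-l)@X)
im=capture("top"); m=(im.max(2)<45).astype(np.uint8); m[:, :285]=0; m[:,312:]=0; m[:160]=0;m[184:]=0
n,_,st,c=cv2.connectedComponentsWithStats(m); i=1+st[1:,4].argmax(); print(st[i],c[i],onz("top",*c[i],.147), get_obs()["force"])
```

```text
head [ 0.55793162 -0.10406119  0.147     ] axis via lock [ 0.5551056  -0.10783616  0.038     ] expect lock-hole 62; head-lock along X 0.05784719172857867
[298 166   3   2   3] [299.         166.33333333] [ 0.56449865 -0.1106095   0.147     ] [ 0.07566555 -0.92982341  0.87068754]
```

Run:
```python
from h import *
p=np.array([.5548,-.106,.2]); yw=-1.878+np.pi/2
movel([*p[:2],.225],rate=.2); wait(.15)
b=get_obs()["force"][2]; z=.18; log=[]
movel([*p[:2],z],rate=.1)
while z>.155:
    z-=.001; movel([*p[:2],z],rate=.03); o=get_obs(); f=o["force"][2]-b
    log.append((round(z*1e3),round(float(f),1),round(o["tool_pos"][2]*1e3,1)))
    if f>22: break
print(o["clock"],o["force"],b);print(log)
cv2.imwrite("pics/s3.png",capture("scene")[:,:,::-1])
```

```text
23.55 [-11.92904671   3.75403359  28.29660543] -0.18045847783833346
[(179, -0.5, np.float64(179.8)), (178, -0.3, np.float64(178.1)), (177, 0.2, np.float64(176.9)), (176, -0.3, np.float64(175.8)), (175, -0.8, np.float64(174.9)), (174, 0.7, np.float64(173.9)), (173, 1.2, np.float64(172.9)), (172, 0.7, np.float64(171.9)), (171, 0.2, np.float64(171.0)), (170, 1.4, np.float64(170.1)), (169, 2.2, np.float64(169.1)), (168, 3.5, np.float64(168.1)), (167, 3.7, np.float64(167.1)), (166, 5.1, np.float64(166.1)), (165, 4.3, np.float64(165.1)), (164, 6.0, np.float64(164.2)), (163, 5.6, np.float64(163.3)), (162, 8.2, np.float64(162.6)), (161, 14.1, np.float64(162.5)), (160, 21.4, np.float64(162.5)), (159, 28.5, np.float64(162.4))]
```

The spring rose to about 7 N, then a hard stop at TCP 162.5 mm, exactly where home was predicted. I let it spring back, retreat and check.

Run:
```python
from h import *
movel([.5548,-.106,.175],rate=.04); movel([.5548,-.106,.25],rate=.15)
goto([.40,-.10,.36],[np.pi,0,-1.878+np.pi/2]); wait(.5)
a=capture("scene"); b=capture("top"); o=get_obs(); print(o["clock"],o["force"])
c1=cv2.resize(a[165:305,150:310,::-1],(640,560),interpolation=cv2.INTER_CUBIC)
cv2.imwrite("pics/fs.png",c1); t=cv2.resize(b[80:240,220:420,::-1],(800,600)[:1]+(640,))
before=cv2.imread("pics/s2.png")[165:305,150:310]
cv2.imwrite("pics/cmp.png",cv2.resize(np.hstack([before,a[165:305,150:310,::-1]]),(800,350),interpolation=cv2.INTER_CUBIC))
```

```text
26.1833 [ 1.03749496 -0.13218761 -0.59268978]
```

View pics/cmp.png

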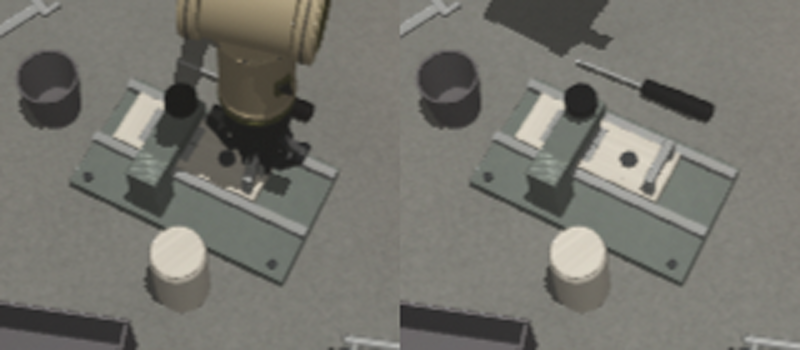

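After the push (right), the punch head is at the same pixel (181,100) as after the drop (left). So it has sprung back to the in-hole level; the front is flat and the cup, can, and screwdriver are undisturbed.

```bash
python3 -c "
from plant import *
print(close_job())"
```

```text
the job is handed in; nothing more can be done
None
```

The job is handed in at about 26 s: I slid the front about 57 mm until the tip dropped into the pilot hole, let go, and pushed the punch to its hard stop; the last picture shows it sprung back to its in-hole height, the front flat in the channel, and the can, cup and screwdriver undisturbed.

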